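# Stand the black-capped containers in their dishes

### The arm

A 7-joint arm with a two-finger parallel gripper is mounted at the origin on a cart in front of the work surface, level with it; the furniture and walls round the work are solid. World frame = base frame: x ahead of the robot, y to its left, z up, the work surface at z = 0. Lengths are in m, angles in rad, forces in N, time in s.
With the tool pointing down it reaches from about 0.425 to 0.925 m from the base axis. Payload 6.8 kg.
Tool frame: the origin (TCP) lies at the very end of the fingers, on their centre line; the grasp point (between the pads) lies 19 mm behind it; z points along the fingers, y is the line along which they close (so a half turn about z gives the same grasp; the last joint's range is limited). The gripper opens to 85 mm and grips with 20 to 120 N. Pads are 22 mm wide; open, the fingers measure 114 mm over their backs; the gripper's body (76 mm by 85 mm) begins 54 mm behind the grasp point. The pads swing forward as they close: fully open they stand 13 mm farther back than shut.
Start: joints at [-1.412, 0.477, 0.022, 1.555, -0.011, 1.109, -0.083], TCP at [0.178, 0.651, 0.231] pointing down, gripper open.
Joint ranges: [-2.96, 2.96], [-0.34, 2.1], [-1.41, 1.46], [0.24, 2.44], [-1.37, 4.51], [0.17, 1.92], [-2.96, 2.96]. Speed limits (rad/s): [2.39, 2.39, 3.14, 3.14, 3.14, 3.14, 3.14].

### API

Orientations are given as a rotation vector (axis times angle).
In Python, from bench import r gives the robot as it stands.
- The arm moves only by the shell command python3 -m jog 'ROWS' [FORCE]. ROWS is JSON, a list of rows, each an object of numbers: "fingers": the finger opening in m, from 0 to 0.0854; "x", "y", "z": the shift along the tool's x, y, z in m; "rx", "ry", "rz": the turn, a rotation vector about the tool's x, y, z in degrees. In form: [{"fingers": .., "x": .., "y": .., "z": .., "rx": .., "ry": .., "rz": ..}, ...]. A call has 1 to 8 rows; each row shifts and turns the commanded pose from where the row before left it, along the tool's axes as they then stand; what a row does not reach is not made up. A row lasts 1/8 s, in which the tool goes at most 62.5 mm and 10.7 degrees, less where a joint would pass 70% of its speed; a pose out of reach is approached as far as the arm can. A call is refused whole if a number of a shift passes 0.0625 or a number of a turn 10.7, either way. A call with a gripper value outside its range is refused whole. The fingers move at their own pace and stop on an object; FORCE is the grip in N (left out, the last holds). Time passes only in rows, so rows that do not move let the fingers close. It gives the time, the measured TCP pose, the force, the opening and the grip force at its end, in the units of the state.
- r.get_obs(): the state, without advancing time (a new reading comes with each control period).
- r.grab_frame(name): name is "side" or "top"; returns (picture, depth): 384x512x3 uint8, red, green, blue; 384x512 float32, m along the optical axis (not along the pixel's ray), 0 where there is no reading.
- r.get_calibration(name): a dict with "mtx" (3x3 intrinsics, pixels), "extrinsics" (4x4, takes a point from camera to world coordinates). Camera axes: x right, y down, z forward; pixel columns grow to the right and rows downward; lengths in m; the calibration is good to about 2 mm. A picture is of the moment at which its call begins. get_calibration takes no time and is no camera call.
- r.hand_in(): hands the job in; it is judged then, once.
Trained networks look in the newest picture that a camera, given by its name, has taken for a name from the list of things; names that differ only in an ending like _2 or _b are one class to them, and where a whole thing is asked for, a point or a joint stands for the part that bears it (a point fixed in the world has none). Each returns a list of dicts, best first, with "score" (0 to 1); they miss things now and then, are a little off and sometimes report something else, mostly with a low value. They report only what shows in the picture. A call takes as long as a camera call.
- r.search_frame(target, camera): "xyz" ([x, y, z] in m, in world coordinates, good to about 4 mm: the middle of the surface that is visible of it).
- r.landmark_of(target, camera): "xyz" ([x, y, z] in m, in world coordinates, good to about 4 mm: a listed point, or the origin of a listed thing).
The state is a dict: "clock": time; "joints": joint angles; "qvel": joint speeds; "tau": joint torques, N m; "tcp_pos": TCP position; "orientation": TCP orientation; "contact_force": force on the tool from outside, world axes, zero at the start; "moment": the same for the moment, N m; "grip_width": finger opening in m; "gripper_force": force on a finger pad.
Only numpy, scipy, OpenCV 4.12 (cv2) and the standard library are available. Lean on these libraries where they do the work, as an engineer would, in place of code of your own. Each camera call takes 0.05 s, during which the arm holds its last target. There are 200 camera calls.

### The job

Clear the three containers with black caps out of the crowd on the grey bench: stand each upright, flat in the middle of its own brass-rimmed dish, the wide jar in the large round dish, the square bottle in the square dish and the small vial in the small round dish. Keep them upright on the way, and leave the three pale-capped containers standing where they are.

Things in the scene. Friction and masses are not known exactly. Their poses are not given: they have to be found in the camera images.
- wide_jar: Black-capped, to be moved: wide clear round jar with pale contents and a broad black screw lid; body 58 mm diameter, lid 55 to 60 mm, 80 mm tall with the lid (lid from 69 mm up). Origin: centre of its underside; z up along its axis.
- square_bottle: Black-capped, to be moved: square clear glass varnish bottle with a tall slim black cap; body 38 x 38 mm and 50 mm high, rounded corners; cap round, 23 mm diameter, from 50 to 90 mm high. Origin: centre of its underside; z up along its axis. Body faces look along its x and y.
- vial: Black-capped, to be moved: small round amber vial with a black screw cap; body 30 mm diameter, 46 mm tall, cap 25 mm diameter over the top 15 mm or so. Origin: centre of its underside; z up along its axis.
- large_dish: Large round brass-rimmed dish with a dark rubber floor, fixed on the bench in front of the crowd, for the wide jar; inner diameter 80 mm, outer 88 mm, rim 9 mm high, floor 3 mm above its underside. Origin: centre of its underside.
- square_dish: Square brass-rimmed dish with a dark rubber floor, fixed on the bench, for the square bottle; inside 56 x 56 mm, outside 64 x 64 mm, rim 9 mm high, floor 3 mm above its underside. Origin: centre of its underside; sides along its x and y.
- small_dish: Small round brass-rimmed dish with a dark rubber floor, fixed on the bench, for the vial; inner diameter 50 mm, outer 58 mm, rim 9 mm high, floor 3 mm above its underside. Origin: centre of its underside.
- amber_jar: Stays: amber jar with a white screw cap, 41 mm diameter, 53 mm tall. Origin: centre of its underside; z up along its axis.
- bench_lamp: Fixed obstacles. Lamp shade on the left, hanging over x = 0.41 to 0.71, y from 0.33 leftwards, from 0.15 to 0.44 m up (origin: no use); pass in front of it. Glass shelf 0.16 m up from x = 0.70 backwards. On the right a partition 0.28 m high along y = -0.04 from x = 0.49 backwards with a brush hung on it (x 0.60, y up to 0.01), and a vice 41 mm high, y = -0.03 to 0.03, x up to 0.40.
- cream_pot: Stays: white pot with an off-white lid, 46 mm diameter, 47 mm tall. Origin: centre of its underside; z up along its axis.
- dome_bottle: Stays: white bottle with a pale domed cap, 38 mm diameter, 90 mm tall. Origin: centre of its underside; z up along its axis.

How it is judged:
By the outcome, as a careful person would: the job done as asked, in the order asked, and still so for the second after the job is handed in, with the robot touching nothing.
It also fails if it takes over 74 s, if anything falls off the work surface, if the arm or the gripper's body presses on something with over 40 N, if the wrist force passes 120 N, or if a joint passes its speed limit or range.

## Working session

There is one attempt and no reset: what is moved stays moved. The work goes in short steps, Python scripts to look and compute and a shell command to move; the robot and the scene stay as the last step left them, time stands still between calls to the robot, and variables do not carry over. Pictures are saved under pics/ and viewed, at most 14 in all, crops included, and the job is handed in when it is done.

```bash
ls; mkdir -p pics; python3 - <<'E'
from bench import r
import cv2,numpy as np
for c in("top","side"):
    im,d=r.grab_frame(c); cv2.imwrite(f"pics/{c}0.png",im[:,:,::-1]); np.save(f"pics/{c}0.npy",d)
    k=r.get_calibration(c); print(c,np.round(k["mtx"],1).tolist(),np.round(k["extrinsics"],3).tolist())
    for t in "wide_jar square_bottle vial large_dish square_dish small_dish amber_jar cream_pot dome_bottle".split():
        print(t,[(np.round(x["xyz"],3).tolist(),round(x["score"],2)) for x in r.landmark_of(t,c)[:2]])
o=r.get_obs(); print({k:np.round(v,3).tolist() for k,v in o.items()})
E
```

```text
pics
top [[380.5, 0.0, 255.0], [0.0, 380.5, 192.9], [0.0, 0.0, 1.0]] [[-0.028, -0.984, 0.176, 0.347], [-0.999, 0.033, 0.025, 0.303], [-0.031, -0.175, -0.984, 1.045], [0.0, 0.0, 0.0, 1.0]]
wide_jar [([0.608, 0.096, -0.002], 0.62)]
square_bottle [([0.523, 0.135, -0.0], 0.66), ([0.427, 0.281, -0.001], 0.44)]
vial [([0.524, 0.229, 0.0], 0.52)]
large_dish [([0.424, 0.086, -0.002], 0.59)]
square_dish [([0.426, 0.283, -0.001], 0.69)]
small_dish [([0.428, 0.186, 0.0], 0.8), ([0.393, 0.364, -0.002], 0.66)]
amber_jar [([0.653, 0.173, -0.004], 0.81)]
cream_pot [([0.396, 0.363, -0.004], 0.76)]
dome_bottle [([0.603, 0.236, -0.002], 0.53), ([0.425, 0.088, -0.002], 0.43)]
side [[448.9, 0.0, 254.2], [0.0, 448.9, 188.1], [0.0, 0.0, 1.0]] [[0.614, -0.583, 0.531, 0.049], [-0.789, -0.437, 0.432, -0.074], [-0.02, -0.685, -0.729, 0.8], [0.0, 0.0, 0.0, 1.0]]
wide_jar [([0.609, 0.099, 0.0], 0.96)]
square_bottle [([0.6, 0.238, 0.002], 0.64), ([0.519, 0.142, -0.0], 0.6)]
vial [([0.525, 0.226, 0.0], 0.72), ([0.61, 0.099, 0.003], 0.28)]
large_dish [([0.423, 0.084, -0.002], 0.82)]
square_dish [([0.429, 0.281, 0.002], 0.94)]
small_dish [([0.433, 0.18, 0.0], 0.66), ([0.399, 0.368, 0.001], 0.49)]
amber_jar [([0.657, 0.178, -0.002], 0.61)]
cream_pot [([0.398, 0.368, 0.003], 0.95)]
dome_bottle [([0.599, 0.239, 0.002], 0.76), ([0.432, 0.281, 0.001], 0.49)]
{'clock': 1.0, 'joints': [-1.412, 0.477, 0.022, 1.555, -0.012, 1.109, -0.083], 'qvel': [0.0, -0.0, 0.0, 0.001, -0.0, -0.0, 0.001], 'tau': [-0.0, -59.632, 1.606, -28.155, 0.013, 0.001, 0.0], 'tcp_pos': [0.178, 0.651, 0.231], 'orientation': [-0.418, -3.114, -0.0], 'contact_force': [-0.646, -0.024, 0.037], 'moment': [-0.03, 0.002, -0.003], 'gripper_force': 0.0, 'grip_width': 0.085}
```

View pics/top0.png

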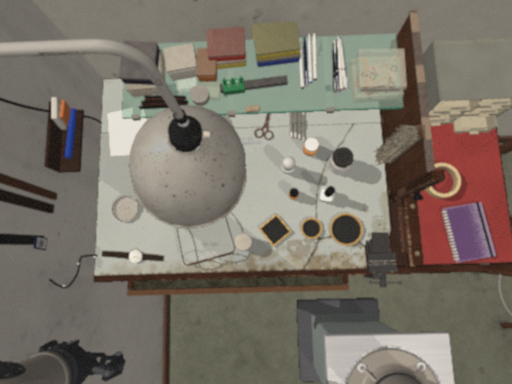

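View pics/side0.png

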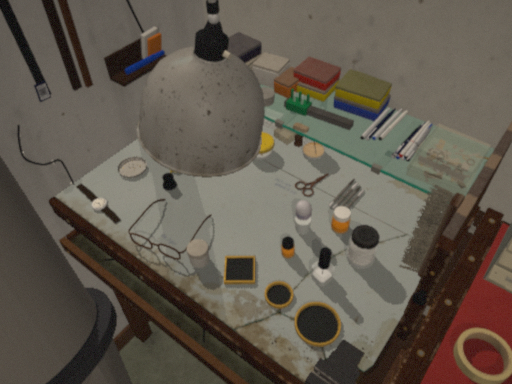

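The top picture shows the wide jar at (342,157), square bottle (328,192), vial (294,193), dome bottle (288,163) and amber jar (311,147). The cream pot is at (243,242) and the dishes at (276,230), (312,228) and (347,229). The networks agree with that. I'll rectify a crop to get the dish and bottle yaw.

```bash
cat > h.py <<'E'
import cv2,numpy as np
from bench import r
def ortho(im,cam,z,x0,x1,y0,y1,s=2000):
    """rectify to plane z; rows: x decreasing downward (top = x1), cols: y decreasing to right"""
    k=r.get_calibration(cam);K=np.array(k["mtx"]);E=np.linalg.inv(np.array(k["extrinsics"]))
    P=K@E[:3]; H=np.c_[P[:,0],P[:,1],P[:,2]*z+P[:,3]]
    A=np.array([[0,-1/s,x1],[-1/s,0,y1],[0,0,1]])
    return cv2.warpPerspective(im,H@A,(int((y1-y0)*s),int((x1-x0)*s)),flags=cv2.INTER_LANCZOS4|cv2.WARP_INVERSE_MAP)
def cloud(d,cam):
    k=r.get_calibration(cam);K=np.array(k["mtx"]);E=np.array(k["extrinsics"])
    v,u=np.nonzero(d>0);z=d[v,u]
    p=np.c_[(u-K[0,2])*z/K[0,0],(v-K[1,2])*z/K[1,1],z]@E[:3,:3].T+E[:3,3]
    return p,u,v
E
python3 - <<'E'
from h import *
a=cv2.imread("pics/top0.png");b=cv2.imread("pics/side0.png")
g=[ortho(im,c,z,*q,s=2000) for im,c in((a,"top"),(b,"side")) for z,q in((.009,(.37,.48,.03,.33)),)]
g2=[ortho(im,c,z,*q,s=4000) for im,c in((a,"top"),(b,"side")) for z,q in((.05,(.48,.56,.10,.17)),)]
g2=np.hstack([cv2.resize(x,(280,320)) for x in g2]+[cv2.resize(ortho(b,"side",.0,.48,.56,.10,.17,4000),(40,320))])
o=np.vstack(g+[g2[:160*1] if 0 else np.zeros((0,600,3),np.uint8)])
print(o.shape,g2.shape)
o=np.vstack([cv2.resize(o,(600,220*1)) if 0 else o, cv2.resize(g2,(600,320))[:150+0] if 0 else g2[:, :600]][:2]) if o.shape[1]==g2.shape[1] else o
cv2.imwrite("pics/o.png",o)
# depth-based centroids
for c in("top","side"):
    p,u,v=cloud(np.load(f"pics/{c}0.npy"),c)
    for n,xy,zl,zh in(("jar",(.608,.097),.074,.09),("bot",(.521,.138),.082,.1),("vial",(.525,.228),.04,.055),("dome",(.601,.238),.06,.1),("amber",(.655,.176),.047,.06),("cream",(.397,.365),.04,.06)):
        m=(np.hypot(p[:,0]-xy[0],p[:,1]-xy[1])<.035)&(p[:,2]>zl)&(p[:,2]<zh);q=p[m]
        if len(q): print(c,n,len(q),((q.min(0)+q.max(0))/2).round(4),q.mean(0).round(4))
E
```

```text
(438, 600, 3) (320, 600, 3)
top jar 338 [0.6084 0.0954 0.0799] [0.6079 0.0957 0.0802]
top bot 63 [0.5192 0.1344 0.0881] [0.5192 0.1349 0.0902]
top vial 64 [0.5246 0.2248 0.0457] [0.5249 0.2244 0.0456]
top dome 147 [0.5985 0.2368 0.078 ] [0.5959 0.2372 0.0826]
top amber 145 [0.6533 0.172  0.0534] [0.6532 0.1718 0.0535]
top cream 236 [0.3989 0.3624 0.0465] [0.3985 0.362  0.0477]
side jar 487 [0.6052 0.0973 0.0784] [0.6054 0.0966 0.0782]
side bot 99 [0.5177 0.1359 0.0865] [0.5165 0.1354 0.0879]
side vial 96 [0.5236 0.2259 0.0438] [0.5224 0.2257 0.0439]
side dome 237 [0.5936 0.2373 0.0758] [0.5905 0.2344 0.0777]
side amber 191 [0.651  0.1732 0.0513] [0.6502 0.1728 0.0515]
side cream 331 [0.3963 0.3644 0.0448] [0.395  0.3628 0.0456]
```

View pics/o.png

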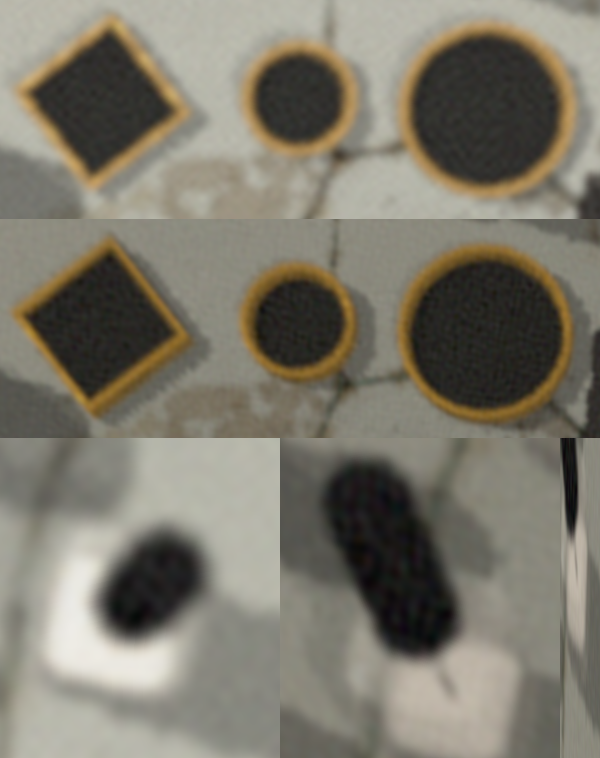

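The dishes read clearly: square dish at about (0.428, 0.279) with yaw about 40°, small dish at (0.430, 0.180), large dish at (0.424, 0.087). The bottle body's white base shows yaw of about -13°. I'll align the tool with the world axes and travel in front of the lamp.

```bash
python3 -m jog '[{"rz":-7.65},{"rz":-7.65},{"x":-0.0184,"y":-0.0562},{"x":-0.0184,"y":-0.0562},{"x":-0.0184,"y":-0.0562},{"x":-0.0184,"y":-0.0562},{"x":-0.0184,"y":-0.0562}]'
```

```text
validation failed for argument at $[0]...
```

```bash
python3 -m jog '[{"fingers":0.085,"x":0,"y":0,"z":0,"rx":0,"ry":0,"rz":-7.65},{"fingers":0.085,"x":0,"y":0,"z":0,"rx":0,"ry":0,"rz":-7.65}]'
```

```text
clock: 1.25
tcp_pos: [0.1779, 0.6512, 0.2313]
orientation: [-0.007, 3.141, 0.0]
contact_force: [-0.1, -1.3, 0.0]
grip_width: 0.085
gripper_force: 0.0
```

```bash
python3 -m jog '[{"fingers":0.085,"x":-0.0184,"y":-0.0562,"z":0,"rx":0,"ry":0,"rz":0},{"fingers":0.085,"x":-0.0184,"y":-0.0562,"z":0,"rx":0,"ry":0,"rz":0},{"fingers":0.085,"x":-0.0184,"y":-0.0562,"z":0,"rx":0,"ry":0,"rz":0},{"fingers":0.085,"x":-0.0184,"y":-0.0562,"z":0,"rx":0,"ry":0,"rz":0},{"fingers":0.085,"x":-0.0184,"y":-0.0562,"z":0,"rx":0,"ry":0,"rz":0},{"fingers":0.085,"x":0,"y":0,"z":0,"rx":0,"ry":0,"rz":0}]'
```

```text
clock: 2.0
tcp_pos: [0.2718, 0.3658, 0.2314]
orientation: [0.01, 3.141, -0.002]
contact_force: [-0.1, 0.4, 0.6]
grip_width: 0.085
gripper_force: 0.0
```

```bash
python3 -m jog '[{"fingers":0.085,"x":-0.03,"y":-0.04,"z":0,"rx":0,"ry":0,"rz":0},{"fingers":0.085,"x":-0.03,"y":-0.04,"z":0,"rx":0,"ry":0,"rz":0},{"fingers":0.085,"x":-0.03,"y":-0.04,"z":0,"rx":0,"ry":0,"rz":0},{"fingers":0.085,"x":-0.049,"y":-0.03,"z":0,"rx":0,"ry":0,"rz":0},{"fingers":0.085,"x":-0.049,"y":-0.03,"z":0,"rx":0,"ry":0,"rz":0},{"fingers":0.085,"x":-0.049,"y":-0.03,"z":0,"rx":0,"ry":0,"rz":0},{"fingers":0.085,"x":-0.049,"y":-0.03,"z":0,"rx":0,"ry":0,"rz":0},{"fingers":0.085,"x":-0.049,"y":-0.03,"z":0,"rx":0,"ry":0,"rz":0}]'
python3 -m jog '[{"fingers":0.085,"x":0,"y":0,"z":0,"rx":0,"ry":0,"rz":0},{"fingers":0.085,"x":0,"y":0,"z":0,"rx":0,"ry":0,"rz":0}]'
```

```text
clock: 3.0
tcp_pos: [0.6071, 0.1006, 0.2313]
orientation: [-0.003, 3.141, 0.001]
contact_force: [0.8, 1.6, 0.6]
grip_width: 0.0851
gripper_force: 0.0
clock: 3.25
tcp_pos: [0.6049, 0.1014, 0.2308]
orientation: [0.002, -3.141, -0.001]
contact_force: [-0.2, 0.2, -0.4]
grip_width: 0.0852
gripper_force: 0.0
```

```bash
python3 -m jog '[{"fingers":0.085,"x":-0.002,"y":-0.005,"z":0.045,"rx":0,"ry":0,"rz":0},{"fingers":0.085,"x":0,"y":0,"z":0.045,"rx":0,"ry":0,"rz":0},{"fingers":0.085,"x":0,"y":0,"z":0.02,"rx":0,"ry":0,"rz":0},{"fingers":0.085,"x":0,"y":0,"z":0,"rx":0,"ry":0,"rz":0}]'
python3 - <<'E'
from h import *
im,d=r.grab_frame("side");cv2.imwrite("pics/s1.png",cv2.resize(im[150:320,200:420,::-1],(660,510)))
E
```

```text
clock: 3.75
tcp_pos: [0.605, 0.097, 0.1199]
orientation: [0.005, -3.138, -0.0]
contact_force: [-0.5, 0.5, 0.3]
grip_width: 0.0846
gripper_force: 0.0
```

View pics/s1.png

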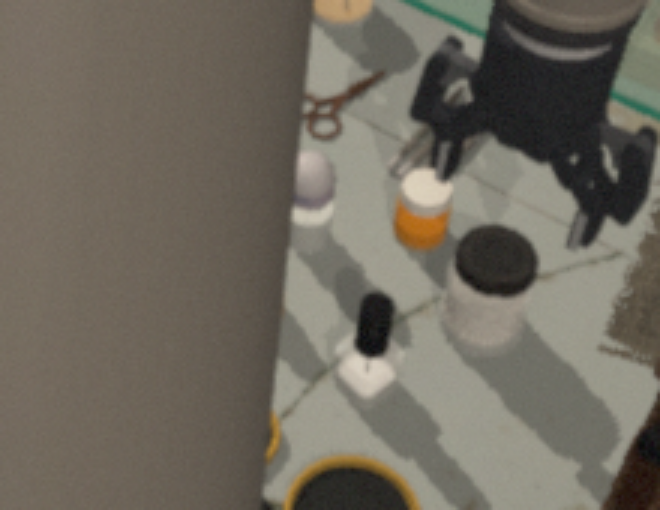

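The gripper hangs over the jar (lid at about (490,255) in the crop), with the fingers clear of the amber jar at (425,200). I'll go down and grip.

```bash
python3 -m jog '[{"fingers":0.085,"x":-0.002,"y":0,"z":0.03,"rx":0,"ry":0,"rz":0},{"fingers":0.085,"x":0,"y":0,"z":0.03,"rx":0,"ry":0,"rz":0},{"fingers":0.085,"x":0,"y":0,"z":0.03,"rx":0,"ry":0,"rz":0},{"fingers":0.085,"x":0,"y":0,"z":0,"rx":0,"ry":0,"rz":0}]'
```

```text
clock: 4.3
tcp_pos: [0.6082, 0.096, 0.0309]
orientation: [0.002, -3.14, -0.0]
contact_force: [-0.1, 0.4, 0.0]
grip_width: 0.0845
gripper_force: 0.0
```

```bash
python3 -m jog '[{"fingers":0.045,"x":0,"y":0,"z":0,"rx":0,"ry":0,"rz":0},{"fingers":0.045,"x":0,"y":0,"z":0,"rx":0,"ry":0,"rz":0},{"fingers":0.045,"x":0,"y":0,"z":0,"rx":0,"ry":0,"rz":0},{"fingers":0.045,"x":0,"y":0,"z":0,"rx":0,"ry":0,"rz":0},{"fingers":0.045,"x":0,"y":0,"z":0,"rx":0,"ry":0,"rz":0}]' 35
```

```text
clock: 4.92
tcp_pos: [0.6106, 0.0959, 0.0338]
orientation: [-0.0, 3.138, 0.002]
contact_force: [-0.9, 0.9, 6.9]
grip_width: 0.0577
gripper_force: 36.6
```

```bash
python3 -m jog '[{"fingers":0.045,"x":0,"y":0,"z":-0.02,"rx":0,"ry":0,"rz":0},{"fingers":0.045,"x":0,"y":0,"z":-0.05,"rx":0,"ry":0,"rz":0},{"fingers":0.045,"x":0,"y":0,"z":-0.05,"rx":0,"ry":0,"rz":0},{"fingers":0.045,"x":0,"y":0,"z":0,"rx":0,"ry":0,"rz":0}]'
python3 -m jog '[{"fingers":0.045,"x":0.037,"y":-0.002,"z":0,"rx":0,"ry":0,"rz":0},{"fingers":0.045,"x":0.037,"y":-0.002,"z":0,"rx":0,"ry":0,"rz":0},{"fingers":0.045,"x":0.037,"y":-0.002,"z":0,"rx":0,"ry":0,"rz":0},{"fingers":0.045,"x":0.037,"y":-0.002,"z":0,"rx":0,"ry":0,"rz":0},{"fingers":0.045,"x":0.037,"y":-0.001,"z":0,"rx":0,"ry":0,"rz":0},{"fingers":0.045,"x":0,"y":0,"z":0,"rx":0,"ry":0,"rz":0},{"fingers":0.045,"x":0,"y":0,"z":0,"rx":0,"ry":0,"rz":0}]'
python3 - <<'E'
from h import *
im,d=r.grab_frame("side");cv2.imwrite("pics/s2.png",cv2.resize(im[150:384,200:420,::-1],(564,600)))
for c in("side","top"):
    if c=="top": r.grab_frame(c)
    for t in("wide_jar","large_dish","square_bottle"): print(c,t,[(np.round(x["xyz"],3).tolist(),round(x["score"],2)) for x in r.landmark_of(t,c)[:2]])
E
```

```text
clock: 5.42
tcp_pos: [0.6124, 0.0954, 0.1574]
orientation: [0.001, 3.132, 0.004]
contact_force: [-0.0, 0.1, -1.7]
grip_width: 0.0576
gripper_force: 38.9
clock: 6.3
tcp_pos: [0.4246, 0.0863, 0.1517]
orientation: [-0.0, 3.14, 0.001]
contact_force: [1.0, -0.6, -2.5]
grip_width: 0.0577
gripper_force: 38.9
side wide_jar [([0.423, 0.088, 0.119], 0.67)]
side large_dish [([0.425, 0.085, -0.004], 0.97)]
side square_bottle []
top wide_jar [([0.423, 0.086, 0.118], 0.63)]
top large_dish [([0.425, 0.088, -0.001], 0.89)]
top square_bottle [([0.654, 0.174, -0.0], 0.6), ([0.523, 0.135, -0.003], 0.5)]
```

View pics/s2.png

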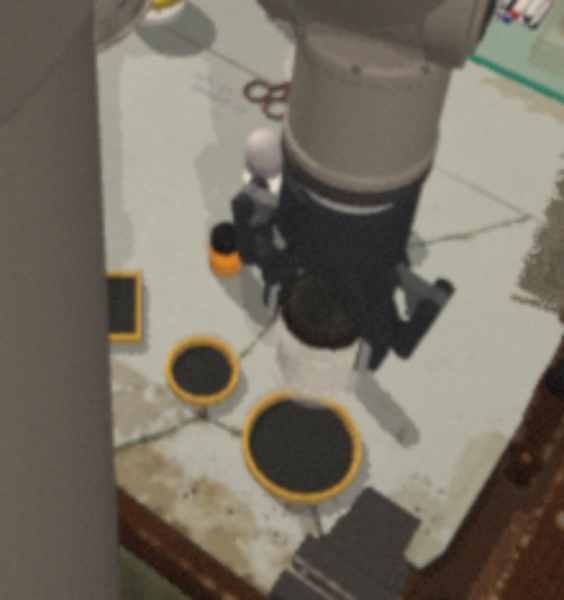

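The jar hangs upright above the large dish (dish at about (302,447), jar at (318,340) in the crop). The networks put both at (0.424, 0.087). I'll lower it.

```bash
python3 -m jog '[{"fingers":0.045,"x":-0.001,"y":0,"z":0.03,"rx":0,"ry":0,"rz":0},{"fingers":0.045,"x":0,"y":0,"z":0.03,"rx":0,"ry":0,"rz":0},{"fingers":0.045,"x":0,"y":0,"z":0.03,"rx":0,"ry":0,"rz":0},{"fingers":0.045,"x":0,"y":0,"z":0.015,"rx":0,"ry":0,"rz":0},{"fingers":0.045,"x":0,"y":0,"z":0,"rx":0,"ry":0,"rz":0},{"fingers":0.045,"x":0,"y":0,"z":0.003,"rx":0,"ry":0,"rz":0},{"fingers":0.045,"x":0,"y":0,"z":0,"rx":0,"ry":0,"rz":0}]'
```

```text
clock: 7.58
tcp_pos: [0.4257, 0.0864, 0.0439]
orientation: [-0.0, 3.14, 0.001]
contact_force: [-0.4, -0.4, -1.8]
grip_width: 0.0578
gripper_force: 38.9
```

```bash
python3 -m jog '[{"fingers":0.045,"x":0,"y":0,"z":0.005,"rx":0,"ry":0,"rz":0},{"fingers":0.045,"x":0,"y":0,"z":0,"rx":0,"ry":0,"rz":0}]'; python3 -m jog '[{"fingers":0.045,"x":0,"y":0,"z":0.002,"rx":0,"ry":0,"rz":0},{"fingers":0.045,"x":0,"y":0,"z":0,"rx":0,"ry":0,"rz":0}]'
```

```text
clock: 7.82
tcp_pos: [0.425, 0.0862, 0.0382]
orientation: [0.001, -3.141, -0.0]
contact_force: [-0.3, 0.2, -1.9]
grip_width: 0.0574
gripper_force: 38.9
clock: 8.07
tcp_pos: [0.425, 0.0862, 0.0368]
orientation: [0.0, -3.141, -0.001]
contact_force: [-3.2, -0.1, 8.4]
grip_width: 0.0577
gripper_force: 39.8
```

```bash
python3 -m jog '[{"fingers":0.075,"x":0,"y":0,"z":0,"rx":0,"ry":0,"rz":0},{"fingers":0.075,"x":0,"y":0,"z":0,"rx":0,"ry":0,"rz":0},{"fingers":0.075,"x":0,"y":0,"z":0,"rx":0,"ry":0,"rz":0},{"fingers":0.075,"x":0,"y":0,"z":0,"rx":0,"ry":0,"rz":0},{"fingers":0.075,"x":0,"y":0,"z":-0.02,"rx":0,"ry":0,"rz":0},{"fingers":0.075,"x":0,"y":0,"z":-0.04,"rx":0,"ry":0,"rz":0},{"fingers":0.075,"x":0,"y":0,"z":-0.04,"rx":0,"ry":0,"rz":0},{"fingers":0.075,"x":0,"y":0,"z":-0.02,"rx":0,"ry":0,"rz":0}]'
```

```text
clock: 9.07
tcp_pos: [0.4258, 0.0864, 0.1582]
orientation: [-0.0, 3.139, 0.002]
contact_force: [0.5, 0.0, 0.6]
grip_width: 0.0749
gripper_force: 0.0
```

```bash
python3 -m jog '[{"fingers":0.05,"x":-0.047,"y":0.025,"z":0,"rx":0,"ry":0,"rz":0},{"fingers":0.05,"x":-0.047,"y":0.0246,"z":0,"rx":0,"ry":0,"rz":0},{"fingers":0.05,"x":0,"y":0,"z":0,"rx":0,"ry":0,"rz":0},{"fingers":0.05,"x":0,"y":0,"z":0,"rx":0,"ry":0,"rz":0}]'
python3 - <<'E'
from h import *
im,d=r.grab_frame("side");cv2.imwrite("pics/s3.png",cv2.resize(im[180:384,220:420,::-1],(588,600)))
for c in("side","top"):
    if c=="top": r.grab_frame(c)
    for t in("wide_jar","square_bottle","vial"): print(c,t,[(np.round(x["xyz"],3).tolist(),round(x["score"],2)) for x in r.landmark_of(t,c)[:2]])
print(r.get_obs()["tcp_pos"])
E
```

```text
clock: 9.57
tcp_pos: [0.5182, 0.1352, 0.1557]
orientation: [-0.0, -3.14, 0.002]
contact_force: [-0.6, 0.3, -0.4]
grip_width: 0.05
gripper_force: 0.0
side wide_jar [([0.421, 0.088, 0.005], 0.69), ([0.52, 0.14, -0.002], 0.29)]
side square_bottle [([0.52, 0.139, -0.006], 0.67)]
side vial [([0.525, 0.222, -0.001], 0.76)]
top wide_jar [([0.423, 0.089, 0.004], 0.85), ([0.656, 0.173, -0.003], 0.54)]
top square_bottle [([0.52, 0.14, -0.001], 0.5), ([0.424, 0.087, -0.0], 0.39)]
top vial [([0.526, 0.226, 0.002], 0.53)]
[0.51881214 0.13568645 0.1564954 ]
```

View pics/s3.png

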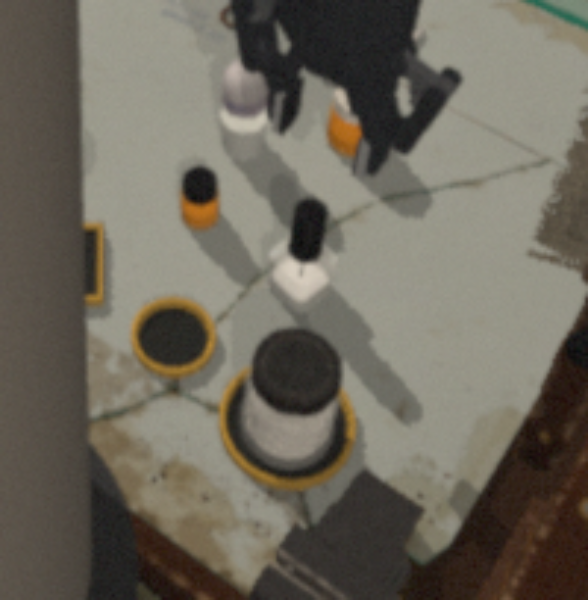

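The jar stands flat in the large dish at (295,410). The bottle's cap is at (308,225), under the gripper. I'll go down onto the cap.

```bash
python3 -m jog '[{"fingers":0.05,"x":-0.0015,"y":0.002,"z":0.04,"rx":0,"ry":0,"rz":0},{"fingers":0.05,"x":0,"y":0,"z":0.04,"rx":0,"ry":0,"rz":0},{"fingers":0.05,"x":0,"y":0,"z":0.019,"rx":0,"ry":0,"rz":0},{"fingers":0.05,"x":0,"y":0,"z":0,"rx":0,"ry":0,"rz":0},{"fingers":0.05,"x":0,"y":0,"z":0,"rx":0,"ry":0,"rz":0}]'
python3 -m jog '[{"fingers":0.015,"x":0,"y":0,"z":0,"rx":0,"ry":0,"rz":0},{"fingers":0.015,"x":0,"y":0,"z":0,"rx":0,"ry":0,"rz":0},{"fingers":0.015,"x":0,"y":0,"z":0,"rx":0,"ry":0,"rz":0},{"fingers":0.015,"x":0,"y":0,"z":0,"rx":0,"ry":0,"rz":0},{"fingers":0.015,"x":0,"y":0,"z":0,"rx":0,"ry":0,"rz":0}]' 30
```

```text
clock: 10.6
tcp_pos: [0.5212, 0.1379, 0.0582]
orientation: [-0.0, 3.14, 0.001]
contact_force: [0.2, -0.2, 0.4]
grip_width: 0.0501
gripper_force: 0.0
clock: 11.22
tcp_pos: [0.5213, 0.1381, 0.0583]
orientation: [-0.0, 3.14, 0.001]
contact_force: [-0.9, 0.7, 6.1]
grip_width: 0.022
gripper_force: 29.2
```

```bash
python3 -m jog '[{"fingers":0.015,"x":0,"y":0,"z":-0.02,"rx":0,"ry":0,"rz":0},{"fingers":0.015,"x":0,"y":0,"z":-0.03,"rx":0,"ry":0,"rz":0},{"fingers":0.015,"x":0,"y":0,"z":-0.03,"rx":0,"ry":0,"rz":0},{"fingers":0.015,"x":0.031,"y":0.047,"z":0,"rx":0,"ry":0,"rz":0},{"fingers":0.015,"x":0.031,"y":0.047,"z":0,"rx":0,"ry":0,"rz":0},{"fingers":0.015,"x":0.031,"y":0.047,"z":0,"rx":0,"ry":0,"rz":0},{"fingers":0.015,"x":0,"y":0,"z":0,"rx":0,"ry":0,"rz":0}]'
python3 -m jog '[{"fingers":0.015,"x":0,"y":0,"z":0,"rx":0,"ry":0,"rz":9},{"fingers":0.015,"x":0,"y":0,"z":0,"rx":0,"ry":0,"rz":9},{"fingers":0.015,"x":0,"y":0,"z":0,"rx":0,"ry":0,"rz":9},{"fingers":0.015,"x":0,"y":0,"z":0,"rx":0,"ry":0,"rz":9},{"fingers":0.015,"x":0,"y":0,"z":0,"rx":0,"ry":0,"rz":0},{"fingers":0.015,"x":0,"y":0,"z":0,"rx":0,"ry":0,"rz":0}]'
python3 - <<'E'
from h import *
L=[]
for c in("side","top"):
    im,d=r.grab_frame(c); im=im[:,:,::-1]
    L.append(cv2.resize(im[220:320,190:290] if c=="side" else im[185:265,220:320],(400,400 if c=="side" else 320)))
    for t in("square_dish","square_bottle"): print(c,t,[(np.round(x["xyz"],3).tolist(),round(x["score"],2)) for x in r.landmark_of(t,c)[:2]])
L[1]=cv2.copyMakeBorder(L[1],0,80,0,0,0)
cv2.imwrite("pics/s4.png",np.hstack(L))
E
```

```text
clock: 12.1
tcp_pos: [0.4244, 0.2834, 0.1373]
orientation: [0.014, -3.14, -0.003]
contact_force: [0.5, -0.6, -0.5]
grip_width: 0.022
gripper_force: 29.6
clock: 12.85
tcp_pos: [0.4277, 0.2784, 0.1373]
orientation: [0.967, 2.989, -0.0]
contact_force: [0.4, -1.0, -1.0]
grip_width: 0.0216
gripper_force: 29.6
side square_dish [([0.43, 0.281, 0.002], 0.63)]
side square_bottle [([0.424, 0.281, 0.076], 0.69)]
top square_dish []
top square_bottle []
```

View pics/s4.png

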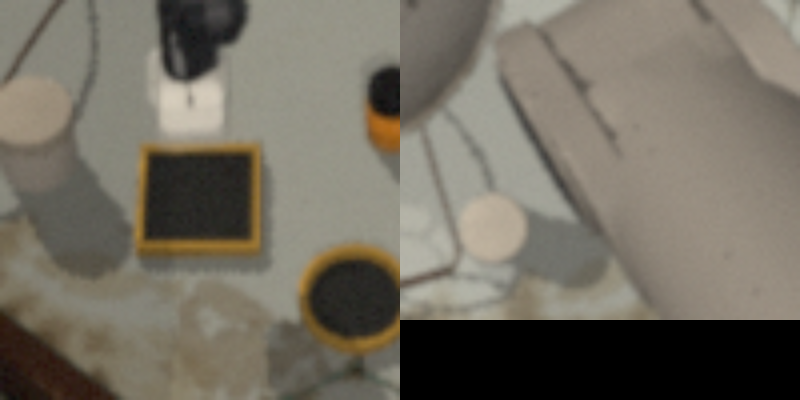

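```bash
python3 - <<'E'
from h import *
k=r.get_calibration("side");P=np.array(k["mtx"])@np.linalg.inv(np.array(k["extrinsics"]))[:3]
def pj(*p):
    q=P@np.r_[p,1];q=q[:2]/q[2];return ((q-[190,220])*4).round(1)
a=np.deg2rad(39.7)
for n,c,h,zs in(("dish",(.428,.279),.032,(.009,)),("bot",(.4277,.2784),.019,(.079,.129)),("bot+5x",(.4227,.2784),.019,(.079,))):
  for z in zs:
    print(n,z,[pj(c[0]+h*(np.cos(a)*i-np.sin(a)*j),c[1]+h*(np.sin(a)*i+np.cos(a)*j),z).tolist() for i,j in((1,1),(1,-1),(-1,-1),(-1,1))])
E
```

```text
dish 0.009 [[138.6, 144.8], [259.3, 140.3], [263.3, 245.3], [136.8, 250.1]]
bot 0.079 [[155.3, 85.6], [231.8, 82.8], [233.5, 146.5], [154.7, 149.5]]
bot 0.129 [[148.9, 22.8], [228.7, 19.9], [230.3, 84.4], [148.1, 87.5]]
bot+5x 0.079 [[148.8, 92.2], [225.6, 89.3], [227.1, 153.4], [148.0, 156.4]]
```

The bottle hangs aligned with the square dish (contents at x 157–224, dish at 137–262 in the left crop). That matches the projection to about 1 mm. I'll lower it.

```bash
python3 -m jog '[{"fingers":0.015,"x":0,"y":0,"z":0.03,"rx":0,"ry":0,"rz":0},{"fingers":0.015,"x":0,"y":0,"z":0.03,"rx":0,"ry":0,"rz":0},{"fingers":0.015,"x":0,"y":0,"z":0.01,"rx":0,"ry":0,"rz":0},{"fingers":0.015,"x":0,"y":0,"z":0,"rx":0,"ry":0,"rz":0},{"fingers":0.015,"x":0,"y":0,"z":0.004,"rx":0,"ry":0,"rz":0},{"fingers":0.015,"x":0,"y":0,"z":0,"rx":0,"ry":0,"rz":0}]'; python3 -m jog '[{"fingers":0.015,"x":0,"y":0,"z":0.002,"rx":0,"ry":0,"rz":0},{"fingers":0.015,"x":0,"y":0,"z":0,"rx":0,"ry":0,"rz":0}]'
```

```text
clock: 13.9
tcp_pos: [0.4279, 0.2791, 0.0638]
orientation: [0.97, 2.988, 0.002]
contact_force: [-0.2, 0.2, -0.7]
grip_width: 0.0225
gripper_force: 29.6
clock: 14.15
tcp_pos: [0.4281, 0.2792, 0.0623]
orientation: [0.97, 2.988, 0.002]
contact_force: [-2.4, -0.3, 8.2]
grip_width: 0.0224
gripper_force: 30.5
```

```bash
python3 -m jog '[{"fingers":0.05,"x":0,"y":0,"z":0,"rx":0,"ry":0,"rz":0},{"fingers":0.05,"x":0,"y":0,"z":0,"rx":0,"ry":0,"rz":0},{"fingers":0.05,"x":0,"y":0,"z":0,"rx":0,"ry":0,"rz":0},{"fingers":0.05,"x":0,"y":0,"z":-0.02,"rx":0,"ry":0,"rz":0},{"fingers":0.05,"x":0,"y":0,"z":-0.04,"rx":0,"ry":0,"rz":0},{"fingers":0.05,"x":0,"y":0,"z":-0.02,"rx":0,"ry":0,"rz":0},{"fingers":0.05,"x":0,"y":0,"z":0,"rx":0,"ry":0,"rz":-9},{"fingers":0.05,"x":0,"y":0,"z":0,"rx":0,"ry":0,"rz":-9}]'
python3 -m jog '[{"fingers":0.05,"x":0,"y":0,"z":0,"rx":0,"ry":0,"rz":-9},{"fingers":0.05,"x":0,"y":0,"z":0,"rx":0,"ry":0,"rz":-9},{"fingers":0.05,"x":-0.0485,"y":-0.027,"z":0,"rx":0,"ry":0,"rz":0},{"fingers":0.05,"x":-0.0485,"y":-0.027,"z":0,"rx":0,"ry":0,"rz":0},{"fingers":0.05,"x":0,"y":0,"z":0,"rx":0,"ry":0,"rz":0},{"fingers":0.05,"x":0,"y":0,"z":0,"rx":0,"ry":0,"rz":0}]'
python3 - <<'E'
from h import *
for c in("side","top"):
    im,d=r.grab_frame(c)
    if c=="side": cv2.imwrite("pics/s5.png",cv2.resize(im[170:340,170:370,::-1],(706,600)))
    for t in("vial","small_dish","square_bottle"): print(c,t,[(np.round(x["xyz"],3).tolist(),round(x["score"],2)) for x in r.landmark_of(t,c)[:2]])
print(r.get_obs()["tcp_pos"])
E
```

```text
clock: 15.15
tcp_pos: [0.4275, 0.2789, 0.1416]
orientation: [0.483, 3.104, 0.001]
contact_force: [-0.5, 0.2, -0.9]
grip_width: 0.0497
gripper_force: 0.0
clock: 15.9
tcp_pos: [0.524, 0.2248, 0.1409]
orientation: [-0.0, -3.14, 0.0]
contact_force: [-0.6, 0.2, 0.5]
grip_width: 0.05
gripper_force: 0.0
side vial [([0.525, 0.222, -0.0], 0.67)]
side small_dish [([0.431, 0.182, -0.002], 0.8), ([0.432, 0.281, 0.002], 0.59)]
side square_bottle [([0.424, 0.28, 0.002], 0.8), ([0.423, 0.09, 0.004], 0.68)]
top vial [([0.524, 0.229, 0.001], 0.43)]
top small_dish [([0.429, 0.182, 0.002], 0.93), ([0.393, 0.364, -0.002], 0.29)]
top square_bottle [([0.43, 0.276, 0.002], 0.71)]
[0.52415496 0.22532498 0.14138712]
```

View pics/s5.png

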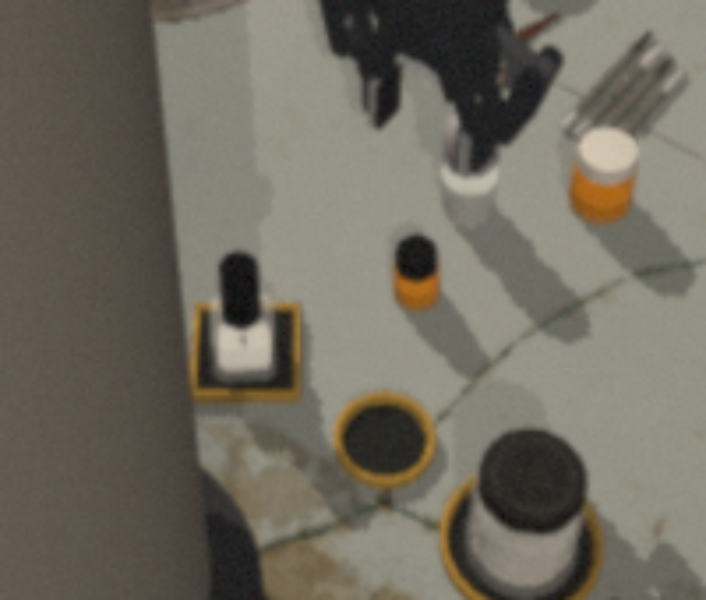

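The bottle stands flat in the square dish at (245,345). The vial at (416,270) is directly under the gripper, and the dome bottle is behind it. I'll go down.

```bash
python3 -m jog '[{"fingers":0.05,"x":0,"y":0,"z":0.04,"rx":0,"ry":0,"rz":0},{"fingers":0.05,"x":0,"y":0,"z":0.04,"rx":0,"ry":0,"rz":0},{"fingers":0.05,"x":0,"y":0,"z":0.03,"rx":0,"ry":0,"rz":0},{"fingers":0.05,"x":0,"y":0,"z":0.013,"rx":0,"ry":0,"rz":0},{"fingers":0.05,"x":0,"y":0,"z":0,"rx":0,"ry":0,"rz":0},{"fingers":0.05,"x":0,"y":0,"z":0,"rx":0,"ry":0,"rz":0}]'
python3 -m jog '[{"fingers":0.015,"x":0,"y":0,"z":0,"rx":0,"ry":0,"rz":0},{"fingers":0.015,"x":0,"y":0,"z":0,"rx":0,"ry":0,"rz":0},{"fingers":0.015,"x":0,"y":0,"z":0,"rx":0,"ry":0,"rz":0},{"fingers":0.015,"x":0,"y":0,"z":0,"rx":0,"ry":0,"rz":0}]' 30
```

```text
clock: 17.05
tcp_pos: [0.5254, 0.2252, 0.0195]
orientation: [-0.0, 3.14, 0.002]
contact_force: [0.2, -0.2, 0.6]
grip_width: 0.0502
gripper_force: 0.0
clock: 17.55
tcp_pos: [0.5253, 0.2253, 0.0195]
orientation: [-0.0, 3.14, 0.002]
contact_force: [-0.9, 0.0, 5.6]
grip_width: 0.0272
gripper_force: 29.3
```

```bash
python3 -m jog '[{"fingers":0.015,"x":0,"y":0,"z":-0.015,"rx":0,"ry":0,"rz":0},{"fingers":0.015,"x":0,"y":0,"z":-0.03,"rx":0,"ry":0,"rz":0},{"fingers":0.015,"x":0,"y":0,"z":-0.03,"rx":0,"ry":0,"rz":0},{"fingers":0.015,"x":0.032,"y":-0.015,"z":0,"rx":0,"ry":0,"rz":0},{"fingers":0.015,"x":0.032,"y":-0.015,"z":0,"rx":0,"ry":0,"rz":0},{"fingers":0.015,"x":0.031,"y":-0.014,"z":0,"rx":0,"ry":0,"rz":0},{"fingers":0.015,"x":0,"y":0,"z":0,"rx":0,"ry":0,"rz":0},{"fingers":0.015,"x":0,"y":0,"z":0,"rx":0,"ry":0,"rz":0}]'
python3 - <<'E'
from h import *
for c in("side","top"):
    im,d=r.grab_frame(c)
    if c=="side": cv2.imwrite("pics/s6.png",cv2.resize(im[200:340,200:340,::-1],(600,600)))
    for t in("vial","small_dish"): print(c,t,[(np.round(x["xyz"],3).tolist(),round(x["score"],2)) for x in r.landmark_of(t,c)[:2]])
print(r.get_obs()["tcp_pos"],r.get_obs()["grip_width"])
E
```

```text
clock: 18.55
tcp_pos: [0.4306, 0.1814, 0.0942]
orientation: [-0.0, 3.14, 0.002]
contact_force: [0.1, -0.5, -0.5]
grip_width: 0.027
gripper_force: 29.8
side vial []
side small_dish [([0.431, 0.185, -0.0], 0.95)]
top vial []
top small_dish [([0.43, 0.182, -0.001], 0.47)]
[0.43006743 0.18097981 0.09327869] 0.026902425943238304
```

View pics/s6.png

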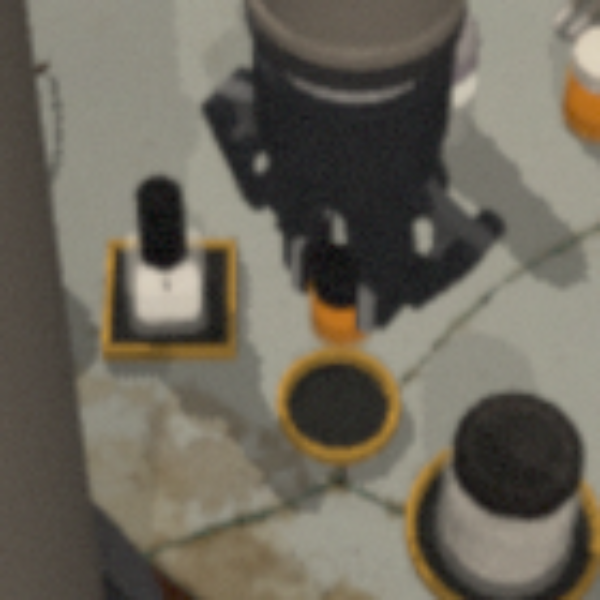

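The vial is held upright at (338,300), above the small dish at (340,405). I'll lower it.

```bash
python3 -m jog '[{"fingers":0.015,"x":0,"y":0.0005,"z":0.03,"rx":0,"ry":0,"rz":0},{"fingers":0.015,"x":0,"y":0,"z":0.025,"rx":0,"ry":0,"rz":0},{"fingers":0.015,"x":0,"y":0,"z":0.01,"rx":0,"ry":0,"rz":0},{"fingers":0.015,"x":0,"y":0,"z":0,"rx":0,"ry":0,"rz":0},{"fingers":0.015,"x":0,"y":0,"z":0.003,"rx":0,"ry":0,"rz":0},{"fingers":0.015,"x":0,"y":0,"z":0,"rx":0,"ry":0,"rz":0}]'; python3 -m jog '[{"fingers":0.015,"x":0,"y":0,"z":0.002,"rx":0,"ry":0,"rz":0},{"fingers":0.015,"x":0,"y":0,"z":0,"rx":0,"ry":0,"rz":0}]'
```

```text
clock: 19.6
tcp_pos: [0.4299, 0.1815, 0.0258]
orientation: [-0.0, 3.141, 0.001]
contact_force: [0.1, 0.2, -0.4]
grip_width: 0.0271
gripper_force: 29.8
clock: 19.85
tcp_pos: [0.4296, 0.1814, 0.0234]
orientation: [-0.0, 3.141, 0.0]
contact_force: [0.4, -0.1, -0.0]
grip_width: 0.0272
gripper_force: 29.8
```

```bash
python3 -m jog '[{"fingers":0.015,"x":0,"y":0,"z":0.0015,"rx":0,"ry":0,"rz":0},{"fingers":0.015,"x":0,"y":0,"z":0,"rx":0,"ry":0,"rz":0}]'
```

```text
clock: 20.1
tcp_pos: [0.4298, 0.1815, 0.0225]
orientation: [-0.0, 3.141, 0.001]
contact_force: [-1.9, 0.1, 9.4]
grip_width: 0.0272
gripper_force: 30.8
```

```bash
python3 -m jog '[{"fingers":0.045,"x":0,"y":0,"z":0,"rx":0,"ry":0,"rz":0},{"fingers":0.045,"x":0,"y":0,"z":0,"rx":0,"ry":0,"rz":0},{"fingers":0.045,"x":0,"y":0,"z":0,"rx":0,"ry":0,"rz":0},{"fingers":0.045,"x":0,"y":0,"z":-0.02,"rx":0,"ry":0,"rz":0},{"fingers":0.045,"x":0,"y":0,"z":-0.05,"rx":0,"ry":0,"rz":0},{"fingers":0.045,"x":0,"y":0,"z":-0.05,"rx":0,"ry":0,"rz":0},{"fingers":0.045,"x":0,"y":0,"z":-0.05,"rx":0,"ry":0,"rz":0},{"fingers":0.045,"x":0,"y":0,"z":0,"rx":0,"ry":0,"rz":0}]'
python3 -m jog '[{"fingers":0.045,"x":-0.05,"y":0,"z":0,"rx":0,"ry":0,"rz":0},{"fingers":0.045,"x":-0.05,"y":0,"z":0,"rx":0,"ry":0,"rz":0},{"fingers":0.045,"x":0,"y":0,"z":0,"rx":0,"ry":0,"rz":0}]'
python3 - <<'E'
from h import *
for c in("side","top"):
    im,d=r.grab_frame(c)
    if c=="side": cv2.imwrite("pics/s7.png",cv2.resize(im[170:350,180:380,::-1],(666,600)))
    for t in("wide_jar","square_bottle","vial","amber_jar","cream_pot","dome_bottle"): print(c,t,[(np.round(x["xyz"],3).tolist(),round(x["score"],2)) for x in r.landmark_of(t,c)[:2]])
E
```

```text
clock: 21.1
tcp_pos: [0.4317, 0.1825, 0.1952]
orientation: [-0.0, 3.136, 0.007]
contact_force: [0.4, 0.2, 0.1]
grip_width: 0.0447
gripper_force: 0.0
clock: 21.48
tcp_pos: [0.532, 0.1804, 0.1903]
orientation: [0.003, 3.141, -0.003]
contact_force: [-0.4, 0.3, 0.5]
grip_width: 0.0451
gripper_force: 0.0
side wide_jar [([0.426, 0.088, 0.003], 0.71)]
side square_bottle [([0.422, 0.283, 0.005], 0.7)]
side vial [([0.428, 0.176, 0.002], 0.62)]
side amber_jar [([0.657, 0.177, -0.003], 0.81)]
side cream_pot []
side dome_bottle [([0.602, 0.239, 0.002], 0.88)]
top wide_jar []
top square_bottle [([0.429, 0.28, 0.007], 0.52)]
top vial [([0.428, 0.182, 0.004], 0.52)]
top amber_jar [([0.654, 0.177, 0.0], 0.55)]
top cream_pot [([0.394, 0.363, 0.001], 0.57)]
top dome_bottle [([0.602, 0.236, -0.001], 0.48)]
```

View pics/s7.png

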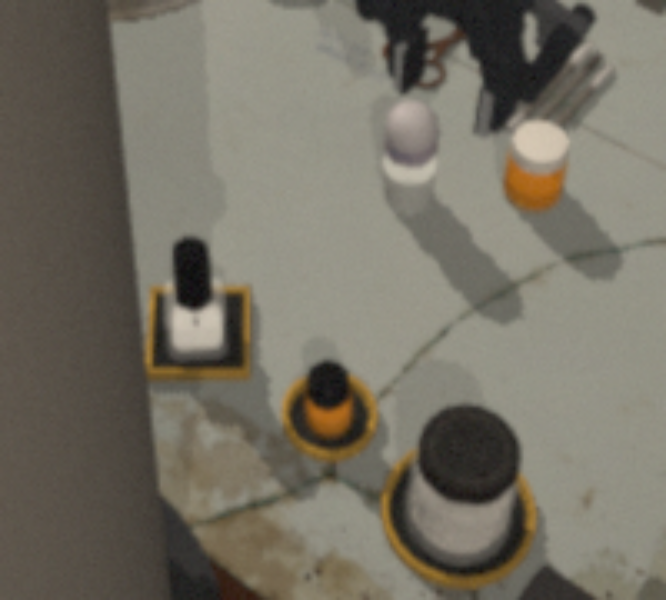

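All three stand flat and centred in their dishes: bottle (195,320), vial (328,400), jar (462,485). The dome bottle, amber jar and cream pot have not moved, and the gripper touches nothing. I'll hand it in.

```bash
python3 -c "
from bench import r
print(r.hand_in())"
```

```text
the job is handed in; nothing more can be done
None
```

The wide jar, square bottle and vial each stand upright in the middle of their own dish, the three pale-capped containers stand where they were, and the job was handed in at about 21.6 s of the 74 s allowed.

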